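# Bring the middle macaron tray out of the stack onto the display riser

### The job

The middle tray of the macaron stack is wanted on the empty display riser. Lift the top tray off with its clear cover on it and set it down on the free counter, seat the middle tray fully in the riser's mouth, then put the covered top tray back on the bottom tray so that it nests fully. Keep the trays level and never let one drop, keep every macaron in its tray, and leave the bottom tray and everything else on the counter where it stands.

Things in the scene. Friction and masses are not known exactly. Their poses are not given: they have to be found in the camera images.
- tray_bottom: Bottom tray of the stack, loose on the counter, 0.35 kg. Light wood, 176 (x) x 64 (y) x 46 mm overall. Origin: centre of the underside of its foot, a step 163 x 51 x 6 mm with a lead-in; plain upright walls 8 to 46 mm above the origin, over a 2 mm shadow groove, 4 mm thick; open mouth 168 x 56 mm. Yaw within 0.25 rad. Holds three macarons.
- tray_middle: Middle tray, same shape and origin as the bottom one, 40 mm above it: its foot sits in the mouth below and its walls rest on the rim (it fits end for end as well). Holds three loose macarons, 0.17 to 0.28 kg in all. Grip it across the 64 mm width.
- tray_top: Top tray, same shape and origin as the bottom one, 40 mm above the middle tray, nested in it likewise. Holds three loose macarons under the clear cover, 0.22 to 0.34 kg in all. Grip it across the 64 mm width.
- cover: Loose clear plate closing the top tray, 172 x 60 x 8 mm overall; a 4 mm rim on its underside lies in the tray's mouth. Origin: centre of its underside, 42 mm above the origin of that tray; its upper face is 4 mm above the tray's rim. Narrower than the tray, so fingers pass it.
- riser: Fixed dark wood display riser on the other half of the counter (stack left and riser right, or swapped), long along its x, yaw within 0.25 rad: foot plate 204 x 96 x 10 mm, on it a plinth 176 x 64 mm, rim top 30 mm above the counter, mouth 168 x 56 mm, 9 mm deep. Origin: centre of its underside. The counter between stack and riser is free, 0.30 to 0.55 m ahead of the robot.
- riser_seat (a point): Point in the middle of the riser's mouth, 24 mm above the counter, where the origin of a fully seated tray comes to lie; axes as the riser's.
- bell: Bystander behind the free counter between stack and riser, about 0.60 m ahead of the robot: call bell, 76 mm wide, 60 mm high; origin at the centre of its underside.
- tub: Bystander at the back of the counter: round tub of macarons 144 mm wide, 64 mm high; origin at the centre of its underside.
- canister_a: Bystander at the back left corner: canister of sweets 72 mm wide, 128 mm high; origin at the centre of its underside.
- sweet_m0: a single macaron, 47 mm wide, 28 mm high, lying loose in the middle tray; origin at the centre of its underside, 10 mm above the tray's origin.
- sweet_m1: a single macaron, 47 mm wide, 28 mm high, lying loose in the middle tray; origin at the centre of its underside, 10 mm above the tray's origin.
- sweet_m2: a single macaron, 47 mm wide, 28 mm high, lying loose in the middle tray; origin at the centre of its underside, 10 mm above the tray's origin.
- sweet_t0: a single macaron, 47 mm wide, 28 mm high, lying loose in the top tray; origin at the centre of its underside, 10 mm above the tray's origin.
- sweet_t1: a single macaron, 47 mm wide, 28 mm high, lying loose in the top tray; origin at the centre of its underside, 10 mm above the tray's origin.
- sweet_t2: a single macaron, 47 mm wide, 28 mm high, lying loose in the top tray; origin at the centre of its underside, 10 mm above the tray's origin.

How it is judged:
By the outcome, as a careful person would: the job done as asked, in the order asked, and still so for the second after the job is handed in, with the robot touching nothing.
It also fails if it takes over 69 s, if anything falls off the work surface, if the arm or the gripper's body presses on something with over 40 N, if the wrist force passes 120 N, or if a joint passes its speed limit or range.

### The arm

A 6-joint arm with a two-finger parallel gripper is mounted at the origin on the work surface; the furniture and walls round the work are solid. World frame = base frame: x ahead of the robot, y to its left, z up, the work surface at z = 0. Lengths are in m, angles in rad, forces in N, time in s.
With the tool pointing down it reaches from about 0.25 to 0.725 m from the base axis. Payload 4 kg.
Tool frame: the origin (TCP) lies midway between the tips of the shut fingers; the grasp point (between the pads) lies grip_point_offset behind it (grip_point_offset is the distance from the TCP to the grasp point, in m); z points along the fingers, y is the line along which they close (so a half turn about z gives the same grasp; the last joint's range is limited). The gripper opens to 85 mm and grips with 20 to 120 N. Pads are 22 mm wide; open, the fingers measure 114 mm over their backs; the gripper's body (76 mm by 85 mm) begins 54 mm behind the grasp point. The pads swing forward as they close: fully open they stand 13 mm farther back than shut.
Start: joints at [1.324, 0.241, 0.005, 1.335, 0, 1.571], TCP at [0.122, 0.485, 0.231] pointing down, gripper open.
Joint ranges: [-2.72, 2.72], [-1.05, 1.87], [-1.09, 1.28], [-1.99, 2.15], [-1.42, 1.44], [-3.14, 3.14]. Speed limits (rad/s): [2.79, 2.79, 3.14, 3.14, 3.14, 3.14].

### API

Orientations are given as a unit quaternion [x, y, z, w].
In Python, from workcell import * gives the robot as it stands. The module is installed in compiled form; this text tells all that it offers.
- The arm moves only by the tool arm_command, never from a script. Its arguments are lists of equal length, an entry for each row: "slide": the shift along the tool's x, y, z in cm, a list of three; "spin": the turn about the tool's z in degrees. A call has exactly 5 rows; each row is the pose to reach, as a shift and turn from the pose commanded when the call began, along the tool's axes at that moment; what a row does not reach only later rows make up. A row lasts 1/8 s, in which the tool goes at most 62.5 mm and 10.7 degrees, less where a joint would pass 70% of its speed; a pose out of reach is approached as far as the arm can. A call with a gripper value outside its range is refused whole. "jaw" is the finger opening in cm, from 0 to 8.54, set as the call begins (left out, the last holds). The fingers move at their own pace and stop on an object; the grip force is fixed at half the most. Time passes only in rows, so rows that repeat a pose let the fingers close, or fill a call up. It gives the time, the measured TCP pose, the force, the opening and the grip force at its end, in the units of the state.
- get_obs(): the state, without advancing time (a new reading comes with each control period).
- camera(name): name is "scene" or "top" or "wrist"; returns a dict with "pixels" (480x640x3 uint8, red, green, blue), "range_z" (480x640 float32, m along the optical axis (not along the pixel's ray), 0 where there is no reading), "intrinsics" (3x3 intrinsics, pixels), "k1" (the pictures are not rectified: a ray, as slopes to the right and down, at radius r is drawn at 1 + k1 r^2 times it, then the intrinsics apply), "rvec" (rotation vector, rad) and "tvec" (3), from world to camera coordinates, as OpenCV has them. Camera axes: x right, y down, z forward; pixel columns grow to the right and rows downward; lengths in m; the calibration is good to about 2 mm. A picture is of the moment at which its call begins.
- job_done(): hands the job in; it is judged then, once.
Trained networks look in a picture, given as the dict that the camera call returned (one of the last four; its "shot" number tells which), for a name from the list of things; names that differ only in an ending like _2 or _b are one class to them, and where a whole thing is asked for, a point or a joint stands for the part that bears it (a point fixed in the world has none). Each returns a list of dicts, best first, with "confidence" (0 to 1); they miss things now and then, are a little off and sometimes report something else, mostly with a low value. They report only what shows in the picture. A call takes as long as a camera call.
- recognise(picture, thing): "centre" ([column, row] in pixels, amid what is visible of it).
- landmark_of(picture, thing): "centre" ([column, row] in pixels: a listed point, or the origin of a listed thing).
The state is a dict: "clock": time; "joint_pos": joint angles; "joint_vel": joint speeds; "tau": joint torques, N m; "eef_pos": TCP position; "tool_rot": TCP orientation; "ft_force": force on the tool from outside, world axes, zero at the start; "ft_torque": the same for the moment, N m; "grip_width": finger opening in m; "grasp_force": force on a finger pad.
Only numpy, scipy, OpenCV 4.12 (cv2) and the standard library are available. Lean on these libraries where they do the work, as an engineer would, in place of code of your own. Each camera call takes 0.05 s, during which the arm holds its last target. There are 200 camera calls.

## Working session

There is one attempt and no reset: what is moved stays moved. The work goes in short steps, Python scripts to look and compute and a tool call to move; the robot and the scene stay as the last step left them, time stands still between calls to the robot, and variables do not carry over. Pictures are saved under pics/ and viewed, at most 10 in all, crops included, and the job is handed in when it is done.

Besides the shell and the picture viewer there is one more tool, called after ">>>" by a JSON object that holds its "fn" and its "kwargs", one argument or row to a line. arm_command: Moves the arm, as the interface text tells. Its arguments: {"type":"object","properties":{"slide":{"type":"array","items":{"type":"array","items":{"type":"number"}}},"spin":{"type":"array","items":{"type":"number"}},"jaw":{"type":"number"}},"required":["slide","spin"]}

```bash
mkdir -p pics
cat > h.py <<'E'
from workcell import *
import numpy as np, cv2
from scipy.spatial.transform import Rotation as R
def world(p):
    """HxWx3 world points for the depth image"""
    K=p["intrinsics"];h,w=p["range_z"].shape
    u,v=np.meshgrid(np.arange(w),np.arange(h))
    uv=np.stack([u,v],-1).reshape(-1,1,2).astype(float)
    n=cv2.undistortPoints(uv,np.array(K),np.array([p["k1"],0,0,0,0.])).reshape(h,w,2)
    z=p["range_z"][...,None]
    c=np.concatenate([n*z,z],-1)
    M=R.from_rotvec(np.ravel(p["rvec"])).as_matrix()
    W=(c-np.ravel(p["tvec"]))@M
    W[p["range_z"]<=0]=np.nan
    return W
def at_z(p,uv,z):
    n=cv2.undistortPoints(np.array([[uv]],float),np.array(p["intrinsics"]),np.array([p["k1"],0,0,0,0.]))[0,0]
    M=R.from_rotvec(np.ravel(p["rvec"])).as_matrix()
    d=M.T@np.array([n[0],n[1],1]);o=-M.T@np.ravel(p["tvec"])
    return o+d*(z-o[2])/d[2]
def save(p,name): cv2.imwrite(f"pics/{name}.png",p["pixels"][...,::-1])
def rect(P):
    """min-area rectangle of xy points: centre, long, short, yaw of long axis (mm, rad)"""
    (c,s,a)=cv2.minAreaRect((P[:,:2]*1000).astype(np.float32))
    if s[0]<s[1]: s=s[::-1];a+=90
    a=(a+90)%180-90
    return np.round(c,1),np.round(s,1),round(np.deg2rad(a),4)
E
python3 - <<'E'
from h import *
o=get_obs();print({k:np.round(v,3) for k,v in o.items()})
for n in("top","scene"):
    p=camera(n);save(p,n+"0");W=world(p);np.save(n+"0.npy",W)
    for t,z in(("tray_top",.1),("tray_middle",.06),("riser",.0),("riser_seat",.024),("bell",0),("cover",.122)):
        r=landmark_of(p,t)
        if r: print(n,t,np.round(r[0]["centre"],1),round(r[0]["confidence"],2),np.round(at_z(p,r[0]["centre"],z),4))
E
```

```text
{'clock': np.float64(0.0), 'joint_pos': array([1.324, 0.241, 0.004, 1.335, 0.   , 1.571]), 'joint_vel': array([ 0.   , -0.001,  0.001,  0.   ,  0.   ,  0.001]), 'tau': array([ 1.0000e-03, -3.7232e+01,  2.5240e+01,  1.7000e-02,  0.0000e+00,
       -0.0000e+00]), 'eef_pos': array([0.122, 0.484, 0.23 ]), 'tool_rot': array([ 0.123,  0.992, -0.001, -0.   ]), 'ft_force': array([-1.045,  0.267,  0.967]), 'ft_torque': array([-0.005, -0.061, -0.002]), 'grasp_force': np.float64(0.0), 'grip_width': np.float64(0.085)}
top tray_top [403.6 292.4] 0.96 [ 0.4342 -0.1763  0.1   ]
top tray_middle [398.1 296.1] 0.65 [ 0.43   -0.1731  0.06  ]
top riser [230.8 289.4] 0.86 [0.4485 0.1716 0.    ]
top riser_seat [228.  291.6] 0.73 [0.4419 0.1727 0.024 ]
top bell [323.1 216.2] 0.6 [ 0.6087 -0.026   0.    ]
top cover [406.  290.6] 0.76 [ 0.4359 -0.1764  0.122 ]
scene tray_top [357.  317.7] 0.77 [ 0.4286 -0.1858  0.1   ]
scene tray_middle [354.4 330.7] 0.81 [ 0.4237 -0.1876  0.06  ]
scene riser [260.2 235.8] 0.85 [0.441  0.1668 0.    ]
scene riser_seat [260.6 229.9] 0.72 [0.4424 0.1625 0.024 ]
scene bell [369.3 250.7] 0.58 [ 0.6133 -0.0309  0.    ]
scene cover [355.5 305.4] 0.7 [ 0.4337 -0.1741  0.122 ]
```

View pics/top0.png

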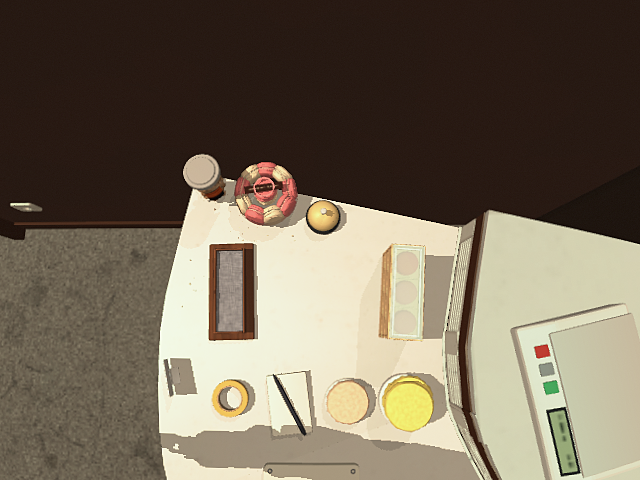

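View pics/scene0.png

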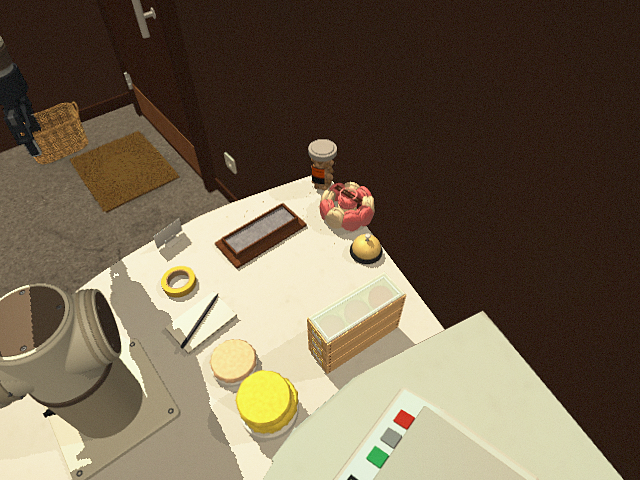

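Top view: covered stack at about (405,292), riser at (232,291), bell at (323,216), tall cabinet edge right at about column 450–485. Scene view agrees: stack (357,322), riser (261,235). Now I'll measure with depth.

Run:
```python
from h import *
for n in("top","scene"):
    W=np.load(n+"0.npy");x,y,z=np.moveaxis(W,-1,0)
    A=(abs(x-.435)<.13)&(abs(y+.176)<.07)
    for lo,hi in((.118,.136),(.122,.128),(.128,.135)):
        m=A&(z>lo)&(z<hi)
        if m.sum()>30: print(n,"stack",lo,m.sum(),np.median(z[m]).round(4),rect(W[m]))
    B=(abs(x-.445)<.14)&(abs(y-.172)<.08)
    for lo,hi in((.005,.015),(.025,.035),(.016,.025)):
        m=B&(z>lo)&(z<hi)
        if m.sum()>30: print(n,"riser",lo,m.sum(),np.median(z[m]).round(4),rect(W[m]))
    m=(z>.02)&(x>.3)&(x<.6)&(y<-.22)&(y>-.5)
    print("cab",y[m].max() if m.any() else 0,np.median(z[m]))
    for xx in(.33,.4,.45,.5,.55):
        mm=m&(abs(x-xx)<.01)&(z>.15); print(xx,y[mm].max() if mm.any() else None, np.median(z[mm]) if mm.any() else None)
    m=(x>.3)&(x<.56)&(y<.1)&(y>-.11); print("free",np.nanpercentile(z[m],[1,50,99]))
```

```text
top stack 0.118 3400 0.1308 (array([ 434.5, -176.4]), array([176.6,  65.8]), np.float64(-0.068))
top stack 0.122 268 0.1266 (array([ 434.8, -176.4]), array([176. ,  65.8]), np.float64(-0.068))
top stack 0.128 3091 0.1309 (array([ 434.6, -175.8]), array([173.7,  64.6]), np.float64(-0.0683))
top riser 0.005 1668 0.011 (array([444.3, 174.1]), array([279. , 156.6]), np.float64(-0.0165))
top riser 0.025 699 0.0299 (array([473.8, 165.4]), array([241.4,  96.3]), np.float64(-0.1691))
top riser 0.016 2017 0.0226 (array([444.7, 173.1]), array([174.8,  72.1]), np.float64(0.0186))
cab -0.2756462661295131 0.15563950011110045
0.33 -0.27938561195222356 0.21303940041682543
0.4 -0.2898225968196677 0.155527176185281
0.45 -0.2987819841531919 0.15529299030325122
0.5 -0.3095231661126064 0.15515177395971724
0.55 -0.3207624169659882 0.1552816171351545
free [-0.00258916  0.00122071  0.00497996]
scene stack 0.118 3200 0.1285 (array([ 433.1, -178.8]), array([175.4,  63.5]), np.float64(-0.071))
scene stack 0.122 1003 0.127 (array([ 433.1, -178.7]), array([175.4,  63.4]), np.float64(-0.0723))
scene stack 0.128 2094 0.1291 (array([ 434. , -178.2]), array([172.4,  61.1]), np.float64(-0.0724))
scene riser 0.005 872 0.0087 (array([444.6, 167.8]), array([204.9,  99.1]), np.float64(0.0242))
scene riser 0.025 376 0.0278 (array([473.3, 164.9]), array([241.6,  96.3]), np.float64(-0.1629))
scene riser 0.016 1397 0.0205 (array([473.9, 161.7]), array([241.7,  95.2]), np.float64(-0.1699))
cab -0.28113928888115136 0.15380256776577558
0.33 -0.28113928888115136 0.2248298326091518
0.4 -0.29210307187208234 0.15339072838580514
0.45 -0.3008524331306677 0.15313654405981206
0.5 -0.31159794200877766 0.15304726815761308
0.55 -0.32337397004677254 0.1529572948378636
free [-0.00477134 -0.00135021  0.00196298]
```

```bash
cat >> h.py <<'E'
def go(x,y,z,yaw):
    o=get_obs();M=R.from_quat(o["tool_rot"]).as_matrix()
    cur=np.arctan2(-M[0,1],M[1,1])
    d=M.T@(np.array([x,y,z])-o["eef_pos"])*100
    print("slide cm",d.round(2),"spin",np.rad2deg(cur-yaw).round(2),"| eef",o["eef_pos"].round(4),"yaw",cur.round(4),"tilt",np.rad2deg(np.arccos(-M[2,2])).round(2),"t",round(o["clock"],2))
E
python3 - <<'E'
from h import *
print(grip_point_offset)
go(.40,.171,.27,.02)
E
```

```text
0.0187
slide cm [-34.61 -23.65  -3.87] spin -15.28 | eef [0.1221 0.4849 0.2313] yaw -0.2467 tilt 0.0 t 0.7
```

>>> {"fn": "arm_command", "kwargs": {
  "slide": [
    [-3,-2,-1],
    [-7,-5,-2],
    [-11,-7.5,-3],
    [-15,-10.5,-4],
    [-19,-13,-4]
  ],
  "spin": [-3,-6,-9,-12,-15.3]
}}

```text
clock: 1.32
eef_pos: [0.2758, 0.3115, 0.2724]
tool_rot: [-0.011, 1.0, 0.001, 0.001]
ft_force: [1.0, 0.8, -0.7]
grip_width: 0.0852
grasp_force: 0.0
```

```bash
python3 -c "
from h import *
go(.40,.171,.27,.02)"
```

```text
slide cm [-12.11 -14.32   0.23] spin 0.13 | eef [0.2758 0.3115 0.2724] yaw 0.0223 tilt 0.14 t 1.32
```

>>> {"fn": "arm_command", "kwargs": {
  "slide": [
    [-3,-4,0],
    [-6.5,-8,0],
    [-10,-12,0],
    [-12,-14.3,0],
    [-12,-14.3,0]
  ],
  "spin": [0,0,0,0,0]
}}

```text
clock: 1.95
eef_pos: [0.3985, 0.1704, 0.2712]
tool_rot: [-0.008, 1.0, -0.0, 0.0]
ft_force: [1.2, 0.2, 0.4]
grip_width: 0.0852
grasp_force: 0.0
```

Run:
```python
from h import *
p=camera("wrist");save(p,"w1");W=world(p);np.save("w1.npy",W)
M=R.from_rotvec(np.ravel(p["rvec"])).as_matrix();print("cam",(-M.T@np.ravel(p["tvec"])).round(3),M[2].round(2))
for t,z in(("riser",0),("riser_seat",.024)):
    for r in landmark_of(p,t)[:1]: print(t,r["centre"],r["confidence"],at_z(p,r["centre"],z).round(4))
x,y,z=np.moveaxis(W,-1,0);B=(abs(x-.445)<.12)&(abs(y-.171)<.06)
for lo,hi in((.006,.014),(.027,.034),(.018,.024)):
    m=B&(z>lo)&(z<hi)
    if m.any(): print(lo,m.sum(),np.median(z[m]).round(4),rect(W[m]))
go(.40,.171,.27,.02)
```

```text
cam [0.331 0.17  0.412] [ 0.27  0.   -0.96]
riser [322.0, 232.9] 0.69 [0.4425 0.1678 0.    ]
riser_seat [325.1, 239.8] 0.8 [0.4428 0.171  0.024 ]
0.006 6728 0.0081 (array([444.2, 170. ]), array([204. ,  95.8]), np.float64(0.029))
0.027 1725 0.028 (array([444.4, 170. ]), array([176.4,  64. ]), np.float64(0.0297))
0.018 9901 0.0198 (array([443.2, 169.8]), array([174.2,  57. ]), np.float64(0.0277))
slide cm [-0.29 -0.13  0.13] spin 0.04 | eef [0.397  0.1722 0.2713] yaw 0.0207 tilt 0.03 t 2.1
```

View pics/w1.png

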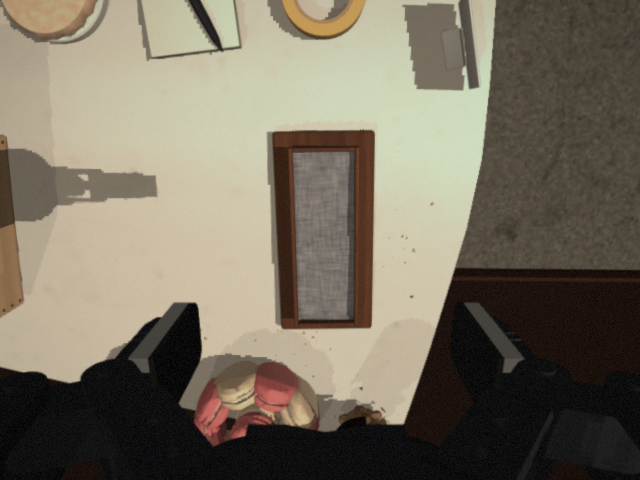

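```bash
cat >> h.py <<'E'
import json,sys
def track(*moves):
    """integrate commanded pose (x,y,z,yaw) with final rows (dx,dy,dz cm, spin deg)"""
    c=json.load(open("c.json"))
    for dx,dy,dz,s in moves:
        p=c[3];c[0]+=(-np.cos(p)*dx-np.sin(p)*dy)/100;c[1]+=(-np.sin(p)*dx+np.cos(p)*dy)/100
        c[2]-=dz/100;c[3]-=np.deg2rad(s)
    json.dump(c,open("c.json","w"));o=get_obs()
    print("cmd",np.round(c,4),"meas",np.round(o["eef_pos"],4),"F",np.round(o["ft_force"],1),"grip",round(o["grip_width"],4),"t",round(o["clock"],2));return c
def to(x,y,z,yaw):
    c=json.load(open("c.json"));p=c[3];dx,dy=x-c[0],y-c[1]
    print("slide",np.round([100*(-np.cos(p)*dx-np.sin(p)*dy),100*(-np.sin(p)*dx+np.cos(p)*dy),100*(c[2]-z)],2),"spin",round(np.rad2deg(p-yaw),2))
E
echo '[0.122,0.485,0.231,-0.247]'>c.json; python3 -c "
from h import *
track((-19,-13,-4,-15.3),(-12,-14.3,0,0)); to(.388,-.177,.35,-.07)"
```

```text
cmd [0.3973 0.1719 0.271  0.02  ] meas [0.397  0.1722 0.2713] F [-0.6  0.7 -0.3] grip 0.0854 t 2.1
slide [  1.63 -34.87  -7.9 ] spin 5.16
```

>>> {"fn": "arm_command", "kwargs": {
  "slide": [
    [0,-3,-2],
    [0,-8,-4],
    [0.5,-14,-6],
    [0.5,-19,-8],
    [0.5,-24,-8]
  ],
  "spin": [1,2,3,4,5.2]
}}

```text
clock: 2.72
eef_pos: [0.3979, -0.0686, 0.3533]
tool_rot: [0.034, 0.999, -0.0, 0.002]
ft_force: [1.3, 1.1, 0.0]
grip_width: 0.0853
grasp_force: 0.0
```

```bash
python3 -c "
from h import *
track((.5,-24,-8,5.2)); to(.388,-.177,.35,-.07)"
```

```text
cmd [ 0.3971 -0.0681  0.351  -0.0707] meas [ 0.3979 -0.0686  0.3533] F [1.3 1.1 0. ] grip 0.0853 t 2.73
slide [  0.14 -10.92   0.1 ] spin -0.04
```

>>> {"fn": "arm_command", "kwargs": {
  "slide": [
    [0,-4,0],
    [0,-8,0],
    [0.1,-10.9,0.1],
    [0.1,-10.9,0.1],
    [0.1,-10.9,0.1]
  ],
  "spin": [0,0,0,0,0]
}}

```text
clock: 3.35
eef_pos: [0.3888, -0.1756, 0.3504]
tool_rot: [0.034, 0.999, 0.0, -0.0]
ft_force: [0.1, -1.2, -0.1]
grip_width: 0.085
grasp_force: 0.0
```

Run:
```python
from h import *
track((.1,-10.9,.1,0))
p=camera("wrist");save(p,"w2");W=world(p);np.save("w2.npy",W)
for t,z in(("tray_top",.08),("cover",.122)):
    for r in landmark_of(p,t)[:1]: print(t,r["centre"],r["confidence"],at_z(p,r["centre"],z).round(4))
x,y,z=np.moveaxis(W,-1,0);B=(abs(x-.435)<.13)&(abs(y+.176)<.06)
for lo,hi in((.115,.1275),(.1275,.136),(.115,.138)):
    m=B&(z>lo)&(z<hi)
    if m.any(): print(lo,m.sum(),np.median(z[m]).round(4),rect(W[m]))
m=(z>.14)&(y<-.2)&(x>.3)&(x<.6)
for xx in(.33,.4,.45,.5): 
    k=m&(abs(x-xx)<.01);print(xx,k.sum() and y[k].max())
```

```text
cmd [ 0.3884 -0.1768  0.35   -0.0707] meas [ 0.3888 -0.1756  0.3504] F [ 0.1 -1.2 -0.1] grip 0.085 t 3.35
tray_top [542.1, 363.7] 0.52 [0.6006 0.0535 0.08  ]
cover [329.6, 244.1] 0.98 [ 0.4318 -0.1745  0.122 ]
0.115 3387 0.127 (array([ 432.9, -176.6]), array([175. ,  64.2]), np.float64(-0.0733))
0.1275 9760 0.1283 (array([ 433.1, -176.6]), array([170.5,  59.9]), np.float64(-0.0726))
0.115 13147 0.1281 (array([ 432.9, -176.6]), array([175. ,  64.2]), np.float64(-0.0733))
0.33 -0.27928559736141384
0.4 -0.21771602669392667
0.45 -0.29908435886461454
0.5 -0.34927288003345835
```

View pics/w2.png

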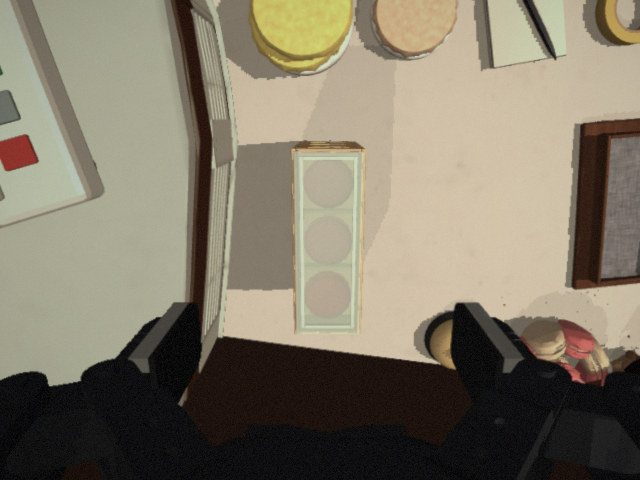

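Stack centre (0.433, −0.1766), yaw −0.073; picture shows it at (328,240), cabinet clear of the fingers at left.

```bash
python3 -c "
from h import *
to(.433,-.1766,.17,-.073);to(.433,-.1766,.088,-.073)"
```

```text
slide [-4.45  0.33 18.  ] spin 0.13
slide [-4.45  0.33 26.2 ] spin 0.13
```

>>> {"fn": "arm_command", "kwargs": {
  "slide": [
    [-2,0.2,4],
    [-4.4,0.3,8],
    [-4.4,0.3,12],
    [-4.4,0.3,15],
    [-4.4,0.3,17]
  ],
  "spin": [0.1,0.1,0.1,0.1,0.1]
}}

```text
clock: 4.12
eef_pos: [0.4323, -0.1757, 0.1787]
tool_rot: [0.035, 0.999, 0.0, -0.001]
ft_force: [1.3, 0.1, 0.5]
grip_width: 0.0852
grasp_force: 0.0
```

>>> {"fn": "arm_command", "kwargs": {
  "slide": [
    [0,0,3],
    [0,0,6],
    [0,0,8.5],
    [0,0,9.2],
    [0,0,9.2]
  ],
  "spin": [0,0,0,0,0]
}}

```text
clock: 4.75
eef_pos: [0.433, -0.1765, 0.0885]
tool_rot: [0.036, 0.999, 0.0, -0.0]
ft_force: [0.7, -0.4, 0.4]
grip_width: 0.0856
grasp_force: 0.0
```

Run:
```python
from h import *
track((-4.4,.3,17,.1),(0,0,9.2,0))
p=camera("wrist");save(p,"w3")
```

```text
cmd [ 0.4325 -0.1769  0.088  -0.0725] meas [ 0.433  -0.1765  0.0885] F [ 0.7 -0.4  0.4] grip 0.0856 t 4.75
```

View pics/w3.png

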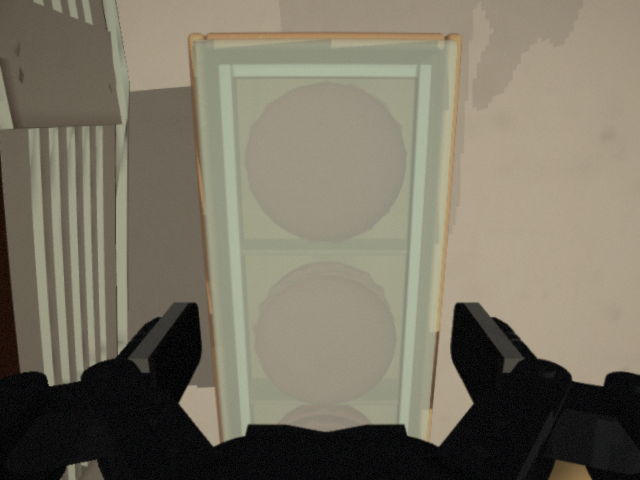

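Fingers at columns 201 and 452 stand evenly around the tray (212–443), no contact. Close.

>>> {"fn": "arm_command", "kwargs": {
  "slide": [
    [0,0,0],
    [0,0,0],
    [0,0,0],
    [0,0,0],
    [0,0,0]
  ],
  "spin": [0,0,0,0,0],
  "jaw": 5.5
}}

```text
clock: 5.42
eef_pos: [0.4339, -0.1772, 0.0897]
tool_rot: [0.036, 0.999, -0.0, 0.001]
ft_force: [-0.9, 1.8, 6.1]
grip_width: 0.0632
grasp_force: 66.9
```

>>> {"fn": "arm_command", "kwargs": {
  "slide": [
    [0,0,0],
    [0,0,-0.1],
    [0,0,-0.3],
    [0,0,-0.6],
    [0,0,-1]
  ],
  "spin": [0,0,0,0,0]
}}

```text
clock: 6.05
eef_pos: [0.4323, -0.1769, 0.0981]
tool_rot: [0.036, 0.999, 0.0, -0.001]
ft_force: [-0.1, 0.5, -2.6]
grip_width: 0.0632
grasp_force: 66.2
```

Run:
```python
from h import *
track((0,0,-1,0))
p=camera("scene");cv2.imwrite("pics/s3.png",cv2.resize(p["pixels"][240:420,240:480,::-1],None,fx=3,fy=3))
```

```text
cmd [ 0.4325 -0.1769  0.098  -0.0725] meas [ 0.4323 -0.1769  0.0981] F [-0.1  0.5 -2.6] grip 0.0632 t 6.05
```

View pics/s3.png

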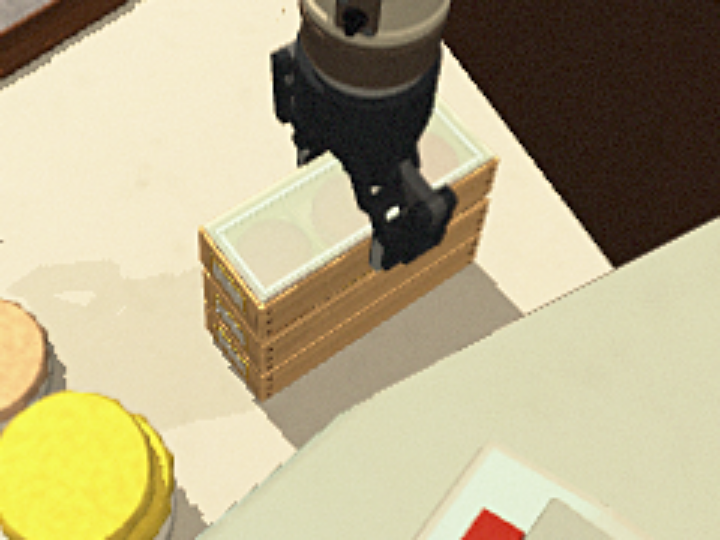

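Gripper holds the tray at about (400,240) of the crop; can't tell the lift yet. Check heights by depth.

Run:
```python
from h import *
o=np.load("scene0.npy")
p=camera("scene");W=world(p);print(np.round(get_obs()["ft_force"],1))
for V in(o,W):
    x,y,z=np.moveaxis(V,-1,0);m=(abs(x-.385)<.04)&(abs(y+.173)<.025)&(z>.1)&(z<.2)
    print(m.sum(),np.round(np.percentile(z[m],[10,50,90]),4))
p=camera("wrist");W=world(p);x,y,z=np.moveaxis(W,-1,0);m=(abs(x-.385)<.03)&(abs(y+.173)<.025)&(z>.1)&(z<.2)
print(m.sum(),np.round(np.percentile(z[m],[10,50,90]),4))
```

```text
[ 0.2 -0.1 -2.4]
1259 [0.1246 0.1285 0.13  ]
1320 [0.1353 0.1377 0.1394]
51998 [0.1364 0.1372 0.1381]
```

>>> {"fn": "arm_command", "kwargs": {
  "slide": [
    [0,0,-0.5],
    [0,0,-1.2],
    [0,0,-2],
    [0,0,-2.7],
    [0,0,-3]
  ],
  "spin": [0,0,0,0,0]
}}

```text
clock: 6.82
eef_pos: [0.4332, -0.1772, 0.1291]
tool_rot: [0.036, 0.999, -0.0, 0.001]
ft_force: [0.6, -0.1, -3.0]
grip_width: 0.0631
grasp_force: 66.3
```

Run:
```python
from h import *
track((0,0,-3,0))
p=camera("scene");cv2.imwrite("pics/s4.png",cv2.resize(p["pixels"][240:420,240:480,::-1],None,fx=3,fy=3))
p=camera("wrist");W=world(p);x,y,z=np.moveaxis(W,-1,0);m=(abs(x-.385)<.03)&(abs(y+.173)<.025)&(z>.13)&(z<.22)
print(m.sum(),np.round(np.percentile(z[m],[10,50,90]),4),get_obs()["ft_force"])
```

```text
cmd [ 0.4325 -0.1769  0.128  -0.0725] meas [ 0.4332 -0.1772  0.1291] F [ 0.6 -0.1 -3. ] grip 0.0631 t 6.83
50496 [0.1668 0.1676 0.1685] [-0.82310495 -0.37546359 -3.4772359 ]
```

View pics/s4.png

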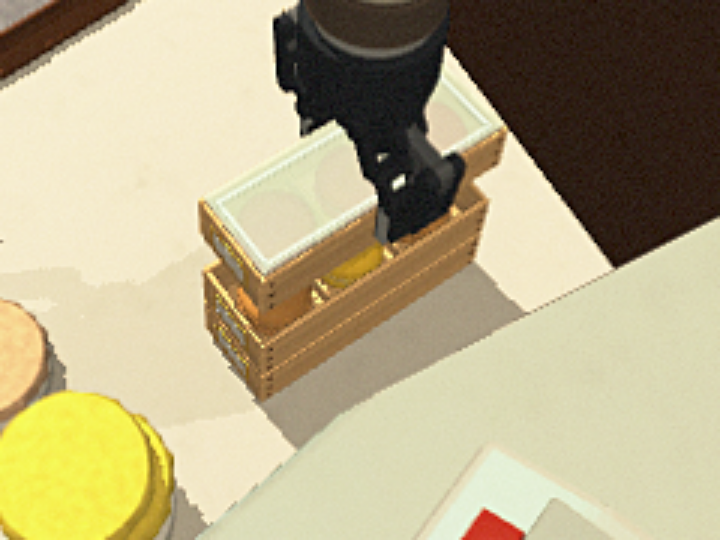

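Top tray (cover on, macarons in it) is clear; middle tray stays at (340,300) with its macarons. Carry to the free counter.

```bash
python3 -c "
from h import *
to(.42,0,.05,-.0725)"
```

```text
slide [ 2.53 17.55  7.8 ] spin 0.0
```

>>> {"fn": "arm_command", "kwargs": {
  "slide": [
    [0,0.6,-0.7],
    [0,2,-1.5],
    [0,4.2,-2],
    [0,6.8,-2],
    [0,9.4,-2]
  ],
  "spin": [0,0,0,0,0]
}}

```text
clock: 7.55
eef_pos: [0.4397, -0.0816, 0.1489]
tool_rot: [0.036, 0.999, 0.0, 0.0]
ft_force: [0.3, 0.1, -3.2]
grip_width: 0.0632
grasp_force: 66.6
```

```bash
python3 -c "
from h import *
track((0,9.4,-2,0));to(.42,0,.05,-.0725)"
```

```text
cmd [ 0.4393 -0.0831  0.148  -0.0725] meas [ 0.4397 -0.0816  0.1489] F [ 0.3  0.1 -3.2] grip 0.0632 t 7.55
slide [2.53 8.15 9.8 ] spin 0.0
```

>>> {"fn": "arm_command", "kwargs": {
  "slide": [
    [0.6,2.3,0.3],
    [1.3,4.5,1],
    [2,6.4,2],
    [2.4,7.6,3.2],
    [2.5,8.1,4.5]
  ],
  "spin": [0,0,0,0,0]
}}

```text
clock: 8.18
eef_pos: [0.4205, 0.0002, 0.1029]
tool_rot: [0.035, 0.999, -0.0, 0.0]
ft_force: [-0.0, -0.6, -3.6]
grip_width: 0.0634
grasp_force: 66.7
```

>>> {"fn": "arm_command", "kwargs": {
  "slide": [
    [0,0,1.5],
    [0,0,3.2],
    [0,0,5],
    [0,0,6.5],
    [0,0,7.5]
  ],
  "spin": [0,0,0,0,0]
}}

```text
clock: 8.8
eef_pos: [0.4202, -0.0009, 0.0272]
tool_rot: [0.036, 0.999, -0.0, -0.001]
ft_force: [-0.8, -0.4, -3.1]
grip_width: 0.0631
grasp_force: 66.7
```

>>> {"fn": "arm_command", "kwargs": {
  "slide": [
    [0,0,0.5],
    [0,0,0.8],
    [0,0,1.1],
    [0,0,1.4],
    [0,0,1.6]
  ],
  "spin": [0,0,0,0,0]
}}

```text
clock: 9.43
eef_pos: [0.4206, -0.0007, 0.0123]
tool_rot: [0.036, 0.999, -0.0, 0.0]
ft_force: [0.2, -0.7, -2.3]
grip_width: 0.0633
grasp_force: 66.7
```

```bash
python3 -c "
from h import *
track((2.5,8.1,4.5,0),(0,0,7.5,0),(0,0,1.6,0))"
```

```text
cmd [ 0.4202 -0.0006  0.012  -0.0725] meas [ 0.4206 -0.0007  0.0123] F [ 0.2 -0.7 -2.3] grip 0.0633 t 9.43
```

>>> {"fn": "arm_command", "kwargs": {
  "slide": [
    [0,0,0.1],
    [0,0,0.2],
    [0,0,0.3],
    [0,0,0.4],
    [0,0,0.4]
  ],
  "spin": [0,0,0,0,0]
}}

```text
clock: 10.05
eef_pos: [0.4206, -0.0006, 0.0097]
tool_rot: [0.036, 0.999, -0.0, 0.0]
ft_force: [-4.1, 1.4, 12.3]
grip_width: 0.0633
grasp_force: 68.4
```

>>> {"fn": "arm_command", "kwargs": {
  "slide": [
    [0,0,-0.1],
    [0,0,-0.1],
    [0,0,-0.1],
    [0,0,-0.1],
    [0,0,-0.1]
  ],
  "spin": [0,0,0,0,0]
}}

```text
clock: 10.68
eef_pos: [0.4207, -0.0006, 0.0097]
tool_rot: [0.036, 0.999, -0.0, 0.0]
ft_force: [-1.7, 1.3, 5.3]
grip_width: 0.0632
grasp_force: 67.7
```

>>> {"fn": "arm_command", "kwargs": {
  "slide": [
    [0,0,0],
    [0,0,0],
    [0,0,0],
    [0,0,0],
    [0,0,0]
  ],
  "spin": [0,0,0,0,0],
  "jaw": 8.54
}}

```text
clock: 11.3
eef_pos: [0.4205, -0.0007, 0.0093]
tool_rot: [0.036, 0.999, -0.0, -0.0]
ft_force: [-0.4, -0.0, 0.4]
grip_width: 0.0855
grasp_force: 0.0
```

```bash
python3 -c "
from h import *
track((0,0,.4,0),(0,0,-.1,0));to(.388,-.177,.35,-.0725)"
```

```text
cmd [ 0.4202 -0.0006  0.009  -0.0725] meas [ 0.4205 -0.0007  0.0093] F [-0.4 -0.   0.4] grip 0.0855 t 11.3
slide [  1.94 -17.83 -34.1 ] spin 0.0
```

>>> {"fn": "arm_command", "kwargs": {
  "slide": [
    [0,0,-2],
    [0,0,-7],
    [0,0,-13],
    [0.6,-2,-19],
    [1,-6,-24]
  ],
  "spin": [0,0,0,0,0]
}}

```text
clock: 11.92
eef_pos: [0.4066, -0.0581, 0.2498]
tool_rot: [0.035, 0.999, -0.0, 0.001]
ft_force: [1.0, 0.4, 0.1]
grip_width: 0.0852
grasp_force: 0.0
```

>>> {"fn": "arm_command", "kwargs": {
  "slide": [
    [0.3,-4,-3],
    [0.6,-8,-6],
    [1,-11.8,-8],
    [1,-11.8,-8],
    [1,-11.8,-8]
  ],
  "spin": [0,0,0,0,0]
}}

```text
clock: 12.55
eef_pos: [0.3877, -0.1747, 0.3266]
tool_rot: [0.036, 0.999, 0.0, -0.0]
ft_force: [0.2, 0.5, -0.1]
grip_width: 0.0852
grasp_force: 0.0
```

Run:
```python
from h import *
track((1,-6,-24,0),(1,-11.8,-8,0))
p=camera("wrist");save(p,"w5");W=world(p);np.save("w5.npy",W)
x,y,z=np.moveaxis(W,-1,0);B=(abs(x-.435)<.13)&(abs(y+.176)<.06)
for lo,hi in((.08,.09),(.078,.094)):
    m=B&(z>lo)&(z<hi); print(lo,m.sum(),np.median(z[m]).round(4),rect(W[m]))
B=(abs(x-.42)<.13)&(abs(y)<.06)&(z>.035)&(z<.06)
if B.any(): print("top",B.sum(),np.median(z[B]),rect(W[B]))
p=camera("top");W=world(p);x,y,z=np.moveaxis(W,-1,0);B=(abs(x-.42)<.11)&(abs(y)<.06)&(z>.035)&(z<.06);print("top",B.sum(),np.median(z[B]),rect(W[B]))
```

```text
cmd [ 0.3874 -0.1766  0.329  -0.0725] meas [ 0.3877 -0.1747  0.3266] F [ 0.2  0.5 -0.1] grip 0.0852 t 12.55
0.08 2127 0.0838 (array([ 433.7, -176.6]), array([176. ,  64.2]), np.float64(-0.0727))
0.078 2251 0.0838 (array([ 433.7, -176.6]), array([176. ,  64.2]), np.float64(-0.0727))
top 10726 0.04798630652808675 (array([ 4.202e+02, -4.000e-01]), array([176.4,  66. ]), np.float64(-0.0829))
top 2778 0.05097612935144426 (array([421.8,  -1.1]), array([175.4,  64.4]), np.float64(-0.0736))
```

View pics/w5.png

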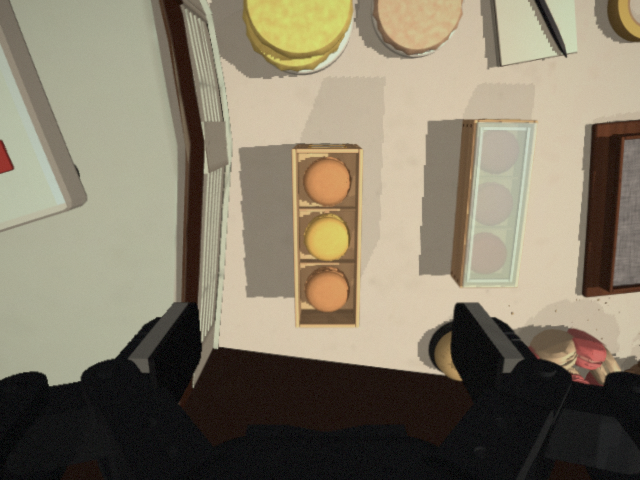

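Middle tray at (328,237) undisturbed with three macarons; covered top tray sits flat at (497,205). Grasp the middle tray.

```bash
python3 -c "
from h import *
to(.4332,-.1766,.049,-.073)"
```

```text
slide [-4.57  0.34 28.  ] spin 0.03
```

>>> {"fn": "arm_command", "kwargs": {
  "slide": [
    [-2,0.2,4],
    [-4.5,0.3,9],
    [-4.5,0.3,14],
    [-4.5,0.3,18],
    [-4.5,0.3,20]
  ],
  "spin": [0,0,0,0,0]
}}

```text
clock: 13.28
eef_pos: [0.4311, -0.1731, 0.124]
tool_rot: [0.035, 0.999, 0.001, -0.003]
ft_force: [-0.2, 0.5, 0.5]
grip_width: 0.0855
grasp_force: 0.0
```

>>> {"fn": "arm_command", "kwargs": {
  "slide": [
    [0,0,3],
    [0,0,6],
    [0,0,7.5],
    [0,0,8],
    [0,0,8]
  ],
  "spin": [0,0,0,0,0]
}}

```text
clock: 13.9
eef_pos: [0.433, -0.1746, 0.0471]
tool_rot: [0.036, 0.999, 0.0, -0.0]
ft_force: [-0.2, -0.2, 0.6]
grip_width: 0.0852
grasp_force: 0.0
```

>>> {"fn": "arm_command", "kwargs": {
  "slide": [
    [0,0,0],
    [0,0,0],
    [0,0,0],
    [0,0,0],
    [0,0,0]
  ],
  "spin": [0,0,0,0,0],
  "jaw": 5.5
}}

```text
clock: 14.52
eef_pos: [0.434, -0.1758, 0.0484]
tool_rot: [0.036, 0.999, -0.0, 0.001]
ft_force: [-0.1, -0.2, 5.9]
grip_width: 0.0631
grasp_force: 66.8
```

>>> {"fn": "arm_command", "kwargs": {
  "slide": [
    [0,0,0],
    [0,0,-0.1],
    [0,0,-0.3],
    [0,0,-0.6],
    [0,0,-1]
  ],
  "spin": [0,0,0,0,0]
}}

```text
clock: 15.15
eef_pos: [0.4327, -0.1752, 0.0571]
tool_rot: [0.036, 0.999, 0.0, -0.0]
ft_force: [0.6, -0.3, -3.0]
grip_width: 0.0634
grasp_force: 66.0
```

>>> {"fn": "arm_command", "kwargs": {
  "slide": [
    [0,0,-0.5],
    [0,0,-1.2],
    [0,0,-2],
    [0,0,-2.8],
    [0,0,-3.5]
  ],
  "spin": [0,0,0,0,0]
}}

```text
clock: 15.78
eef_pos: [0.4333, -0.1754, 0.093]
tool_rot: [0.036, 0.999, -0.0, 0.0]
ft_force: [-0.3, 0.6, -2.3]
grip_width: 0.0629
grasp_force: 66.1
```

Run:
```python
from h import *
track((-4.5,.3,20,0),(0,0,8,0),(0,0,-1,0),(0,0,-3.5,0))
p=camera("scene");cv2.imwrite("pics/s6.png",cv2.resize(p["pixels"][220:420,220:480,::-1],None,fx=3,fy=3))
```

```text
cmd [ 0.4325 -0.1769  0.094  -0.0725] meas [ 0.4333 -0.1754  0.093 ] F [-0.3  0.6 -2.3] grip 0.0629 t 15.78
```

View pics/s6.png

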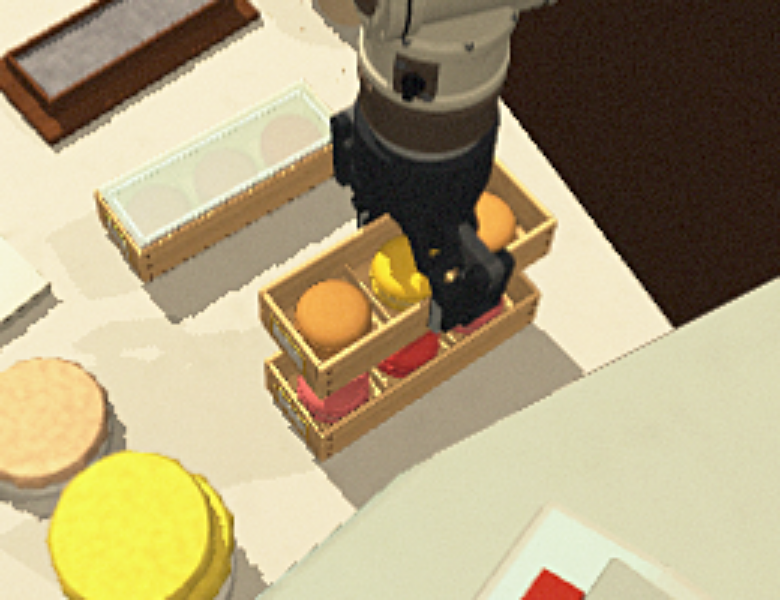

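Middle tray lifted level with its three macarons; the bottom tray stays with its own. Correct tracked pose with measured averages and carry over.

```bash
echo '[0.4331,-0.1754,0.0928,-0.0725]'>c.json; python3 -c "
from h import *
to(.4441,.17,.133,.029)"
```

```text
slide [ 1.4  34.53 -4.02] spin -5.82
```

>>> {"fn": "arm_command", "kwargs": {
  "slide": [
    [0,0.4,-0.7],
    [0,1.6,-1.7],
    [0,3.6,-2.7],
    [0,6.2,-3.5],
    [0,9.2,-4]
  ],
  "spin": [0,0,0,0,0]
}}

```text
clock: 16.45
eef_pos: [0.4399, -0.0823, 0.1332]
tool_rot: [0.036, 0.999, 0.0, 0.0]
ft_force: [-0.6, -0.0, -2.6]
grip_width: 0.0632
grasp_force: 66.3
```

>>> {"fn": "arm_command", "kwargs": {
  "slide": [
    [0.3,3,0],
    [0.6,6,0],
    [0.9,9,0],
    [1.1,12,0],
    [1.3,15,0]
  ],
  "spin": [-1,-2,-3,-4,-5]
}}

```text
clock: 17.08
eef_pos: [0.4372, 0.0686, 0.1328]
tool_rot: [-0.008, 1.0, 0.0, 0.0]
ft_force: [1.4, -0.4, -2.3]
grip_width: 0.0636
grasp_force: 66.3
```

```bash
python3 -c "
from h import *
track((0,9.2,-4,0),(1.3,15,0,-5))
to(.4441,.17,.133,.029)"
```

```text
cmd [0.4377 0.0669 0.1328 0.0148] meas [0.4372 0.0686 0.1328] F [ 1.4 -0.4 -2.3] grip 0.0636 t 17.07
slide [-0.8  10.3  -0.02] spin -0.82
```

>>> {"fn": "arm_command", "kwargs": {
  "slide": [
    [-0.2,2.8,0],
    [-0.4,5.4,0],
    [-0.6,7.6,0],
    [-0.7,9.3,0],
    [-0.8,10.3,0]
  ],
  "spin": [-0.2,-0.4,-0.6,-0.8,-0.8]
}}

```text
clock: 17.7
eef_pos: [0.4438, 0.1711, 0.1324]
tool_rot: [-0.015, 1.0, -0.0, 0.0]
ft_force: [0.4, 0.1, -1.7]
grip_width: 0.0636
grasp_force: 66.3
```

Run:
```python
from h import *
track((-.8,10.3,0,-.8))
T0={n:np.load(n+"0.npy") for n in("top","scene")}
es=[]
for n in("wrist","top","scene","wrist","top","scene"):
    p=camera(n);W=world(p);x,y,z=np.moveaxis(W,-1,0);es.append(get_obs()["eef_pos"])
    B=(abs(x-.444)<.105)&(abs(y-.17)<.045)&(z>.155)&(z<.18)
    B=(abs(x-.444)<.11)&(abs(y-.17)<.05)&(z>.164)&(z<.174)
    if B.sum()>20: print(n,"tray",B.sum(),np.median(z[B]).round(4),rect(W[B]),W[B].min(0)[:2].round(4),W[B].max(0)[:2].round(4))
for n in T0:
    W=T0[n];x,y,z=np.moveaxis(W,-1,0)
    B=(abs(x-.4445)<.115)&(abs(y-.171)<.058)&(z>.006)&(z<.04);print(n,"riser",B.sum(),rect(W[B]))
    B=(abs(x-.4445)<.092)&(abs(y-.171)<.038)&(z>.025)&(z<.036);print(n,"rim",B.sum(),rect(W[B]))
print(np.mean(es,0))
save(p,"s7")
```

```text
cmd [0.4441 0.17   0.1328 0.0287] meas [0.4438 0.1711 0.1324] F [ 0.4  0.1 -1.7] grip 0.0636 t 17.7
wrist tray 20951 0.1679 (array([413.7, 170.4]), array([115.6,  90.4]), np.float64(0.0315)) [0.3549 0.126 ] [0.4722 0.2163]
top tray 633 0.1706 (array([445.5, 171.4]), array([176.3,  63.9]), np.float64(0.0275)) [0.3573 0.1372] [0.5337 0.2046]
scene tray 436 0.1676 (array([444.8, 168.3]), array([176.5,  86.1]), np.float64(0.0191)) [0.356  0.1252] [0.5329 0.2111]
wrist tray 20836 0.1677 (array([413.3, 169.8]), array([115.3,  90.6]), np.float64(0.0162)) [0.3553 0.1249] [0.4714 0.2155]
top tray 636 0.1704 (array([445.4, 163.6]), array([175.8,  76.4]), np.float64(0.0312)) [0.3573 0.1252] [0.5336 0.2044]
scene tray 433 0.1676 (array([444.8, 165. ]), array([177.2,  85.6]), np.float64(0.0144)) [0.356  0.1222] [0.5336 0.2076]
top riser 4333 (array([450.8, 168.4]), array([214.6, 101.5]), np.float64(0.0473))
top rim 702 (array([445.4, 170.3]), array([175.8,  65.7]), np.float64(0.0229))
scene riser 2614 (array([444.6, 167.8]), array([204.9,  99.1]), np.float64(0.0242))
scene rim 371 (array([444.5, 168.7]), array([176.5,  67. ]), np.float64(0.0292))
[0.44392577 0.17023557 0.13226771]
```

Run:
```python
from h import *
def mid(W,lo,hi):
    x,y,z=np.moveaxis(W,-1,0);r=[]
    for a,b in((.362,.40),(.49,.528)):
        B=(x>a)&(x<b)&(abs(y-.17)<.04)&(z>lo)&(z<hi)
        if B.sum()<15: r.append(None);continue
        d=y[B]-.029*(x[B]-.4444); r.append((B.sum(),np.round(1000*np.percentile(d,[2,98]),1),round(500*np.percentile(d,[2,98]).sum(),1)))
    return r
print("riser w1",mid(np.load("w1.npy"),.025,.034))
for n in("top","scene"): print("riser",n,mid(np.load(n+"0.npy"),.026,.034))
for n in("wrist","top","scene"): print("tray",n,mid(world(camera(n)),.160,.176))
```

```text
riser w1 [(np.int64(396), array([138.1, 201.7]), np.float64(169.9)), (np.int64(304), array([138.1, 201.7]), np.float64(169.9))]
riser top [(np.int64(94), array([138.2, 202.5]), np.float64(170.4)), (np.int64(80), array([137.8, 201.4]), np.float64(169.6))]
riser scene [(np.int64(57), array([135.8, 201.4]), np.float64(168.6)), (np.int64(46), array([135.7, 200.4]), np.float64(168.0))]
tray wrist [(np.int64(8938), array([138.3, 201.2]), np.float64(169.7)), None]
tray top [(np.int64(466), array([137.7, 200.2]), np.float64(168.9)), (np.int64(359), array([137.1, 201. ]), np.float64(169.0))]
tray scene [(np.int64(198), array([135.5, 200.2]), np.float64(167.8)), (np.int64(143), array([135. , 200.3]), np.float64(167.6))]
```

Tray and riser are aligned within about 0.6 mm in all three cameras. Lower.

>>> {"fn": "arm_command", "kwargs": {
  "slide": [
    [0,0.05,0.7],
    [0,0.05,2.2],
    [0,0.05,4.2],
    [0,0.05,6.2],
    [0,0.05,7.5]
  ],
  "spin": [0,0,0,0,0]
}}

```text
clock: 18.77
eef_pos: [0.4433, 0.1702, 0.056]
tool_rot: [-0.014, 1.0, -0.0, -0.001]
ft_force: [0.3, -0.1, -2.9]
grip_width: 0.0634
grasp_force: 66.3
```

>>> {"fn": "arm_command", "kwargs": {
  "slide": [
    [0,0,0.4],
    [0,0,0.8],
    [0,0,1.1],
    [0,0,1.4],
    [0,0,1.6]
  ],
  "spin": [0,0,0,0,0]
}}

```text
clock: 19.4
eef_pos: [0.4441, 0.1706, 0.0413]
tool_rot: [-0.015, 1.0, 0.0, 0.0]
ft_force: [-0.3, 0.3, -1.9]
grip_width: 0.063
grasp_force: 66.3
```

>>> {"fn": "arm_command", "kwargs": {
  "slide": [
    [0,0,0.1],
    [0,0,0.2],
    [0,0,0.3],
    [0,0,0.4],
    [0,0,0.4]
  ],
  "spin": [0,0,0,0,0]
}}

```text
clock: 20.02
eef_pos: [0.4439, 0.1705, 0.0372]
tool_rot: [-0.014, 1.0, -0.0, -0.0]
ft_force: [0.1, -0.3, -0.8]
grip_width: 0.0636
grasp_force: 66.3
```

>>> {"fn": "arm_command", "kwargs": {
  "slide": [
    [0,0,0.1],
    [0,0,0.2],
    [0,0,0.3],
    [0,0,0.4],
    [0,0,0.4]
  ],
  "spin": [0,0,0,0,0]
}}

```text
clock: 20.65
eef_pos: [0.4439, 0.1705, 0.0332]
tool_rot: [-0.015, 1.0, -0.0, -0.0]
ft_force: [-0.0, -0.7, -2.7]
grip_width: 0.0636
grasp_force: 66.3
```

>>> {"fn": "arm_command", "kwargs": {
  "slide": [
    [0,0,0.05],
    [0,0,0.1],
    [0,0,0.15],
    [0,0,0.2],
    [0,0,0.2]
  ],
  "spin": [0,0,0,0,0]
}}

```text
clock: 21.28
eef_pos: [0.444, 0.1705, 0.0324]
tool_rot: [-0.015, 1.0, 0.0, 0.0]
ft_force: [-4.1, -1.0, 8.7]
grip_width: 0.0634
grasp_force: 67.6
```

>>> {"fn": "arm_command", "kwargs": {
  "slide": [
    [0,0,-0.05],
    [0,0,-0.05],
    [0,0,-0.05],
    [0,0,-0.05],
    [0,0,-0.05]
  ],
  "spin": [0,0,0,0,0]
}}

```text
clock: 21.9
eef_pos: [0.4441, 0.1705, 0.0324]
tool_rot: [-0.014, 1.0, 0.0, 0.0]
ft_force: [-4.0, -0.1, 7.1]
grip_width: 0.0636
grasp_force: 67.1
```

>>> {"fn": "arm_command", "kwargs": {
  "slide": [
    [0,0,0],
    [0,0,0],
    [0,0,0],
    [0,0,0],
    [0,0,0]
  ],
  "spin": [0,0,0,0,0],
  "jaw": 8.54
}}

```text
clock: 22.52
eef_pos: [0.444, 0.1705, 0.0317]
tool_rot: [-0.014, 1.0, -0.0, -0.0]
ft_force: [1.2, -0.2, 0.3]
grip_width: 0.0853
grasp_force: 0.0
```

>>> {"fn": "arm_command", "kwargs": {
  "slide": [
    [0,0,-1],
    [0,0,-4],
    [0,0,-9],
    [0,0,-14],
    [0.5,-1,-19]
  ],
  "spin": [0,0,0,0,0]
}}

```text
clock: 23.15
eef_pos: [0.4394, 0.1606, 0.2242]
tool_rot: [-0.015, 1.0, 0.0, 0.001]
ft_force: [0.7, -0.3, 0.3]
grip_width: 0.0853
grasp_force: 0.0
```

Run:
```python
from h import *
track((0,.05,7.5,0),(0,0,1.6,0),(0,0,.4,0),(0,0,.4,0),(0,0,.15,0),(.5,-1,-19,0))
o=[];
for n in("top","scene","wrist"):
    W=world(camera(n));x,y,z=np.moveaxis(W,-1,0);o.append(get_obs()["eef_pos"])
    for s,cx,cy,lo,hi in(("mid",.444,.17,.06,.085),("top",.42,0,.036,.06),("bot",.433,-.1766,.036,.056)):
        B=(abs(x-cx)<.11)&(abs(y-cy)<.05)&(z>lo)&(z<hi)
        if B.sum()>50: print(n,s,B.sum(),np.median(z[B]).round(4),rect(W[B]))
    B=(abs(x-.444)<.1)&(abs(y-.17)<.05)&(z>.06)&(z<.085)
    if B.sum()>50:print(n,"near/far z",[np.median(z[B&k]).round(4) for k in(x<.4,x>.48,y>.195,y<.145)])
print(np.mean(o,0));to(.387,-.005,.30,-.0725)
```

```text
cmd [0.4394 0.1604 0.2223 0.0287] meas [0.4394 0.1606 0.2242] F [ 0.7 -0.3  0.3] grip 0.0853 t 23.15
top mid 1209 0.0637 (array([445.2, 171. ]), array([175.8,  65.6]), np.float64(0.0257))
top top 2776 0.051 (array([421.9,  -1. ]), array([175.6,  64.4]), np.float64(-0.074))
top bot 1412 0.0394 (array([ 434.6, -176.1]), array([175.8,  65.8]), np.float64(-0.0679))
top near/far z [np.float64(0.0637), np.float64(0.0639), np.float64(0.0704), np.float64(0.0705)]
scene mid 836 0.0642 (array([445.3, 169.1]), array([178.5,  67.7]), np.float64(0.0116))
scene top 2254 0.0484 (array([421. ,  -3.3]), array([177.5,  66.5]), np.float64(-0.0737))
scene bot 1109 0.041 (array([ 434.3, -177.7]), array([177.6,  66.4]), np.float64(-0.0705))
scene near/far z [np.float64(0.0647), np.float64(0.0644), np.float64(0.0662), np.float64(0.0659)]
wrist mid 5180 0.0674 (array([444.2, 170.8]), array([175.9,  64.4]), np.float64(0.0282))
wrist top 19218 0.0479 (array([420.6,   1.2]), array([176.5,  64.5]), np.float64(-0.0626))
wrist near/far z [np.float64(0.0674), np.float64(0.0672), np.float64(0.0677), np.float64(0.0678)]
[0.44173018 0.16079324 0.22845327]
slide [  5.71 -16.38  -7.77] spin 5.8
```

```bash
python3 -c "
from h import *
for i in range(4):
    camera('top');print(get_obs()['eef_pos'].round(4))
to(.388,-.09,.33,-.0725)"
```

```text
[0.44   0.1606 0.2235]
[0.4392 0.1603 0.222 ]
[0.4387 0.1602 0.2211]
[0.4384 0.1601 0.2206]
slide [  5.86 -24.88 -10.77] spin 5.8
```

>>> {"fn": "arm_command", "kwargs": {
  "slide": [
    [0.5,-1.5,-2],
    [1.5,-5,-5],
    [2.5,-9,-8],
    [3.5,-13,-10.7],
    [4.5,-17,-10.7]
  ],
  "spin": [1,2,3.5,5,5.8]
}}

```text
clock: 24.12
eef_pos: [0.3996, -0.0119, 0.3296]
tool_rot: [0.036, 0.999, -0.0, 0.001]
ft_force: [0.9, -0.2, -0.1]
grip_width: 0.0856
grasp_force: 0.0
```

>>> {"fn": "arm_command", "kwargs": {
  "slide": [
    [0.3,-3,0],
    [0.7,-6,0],
    [0.8,-8,0],
    [0.8,-8,0],
    [0.8,-8,0]
  ],
  "spin": [0,0,0,0,0]
}}

```text
clock: 24.75
eef_pos: [0.3853, -0.0896, 0.3279]
tool_rot: [0.036, 0.999, 0.0, -0.001]
ft_force: [-0.9, 0.5, 0.1]
grip_width: 0.0857
grasp_force: 0.0
```

Run:
```python
from h import *
track((4.5,-17,-10.7,5.8),(.8,-8,0,0))
for i in range(3):
    p=camera("wrist");W=world(p);x,y,z=np.moveaxis(W,-1,0)
    for s,cx,cy,lo,hi in(("top",.42,0,.036,.06),("bot",.433,-.1766,.036,.056),("bot rim",.433,-.1766,.0415,.056)):
        B=(abs(x-cx)<.11)&(abs(y-cy)<.05)&(z>lo)&(z<hi)
        if B.sum()>50: print(s,B.sum(),np.median(z[B]).round(4),rect(W[B]))
    print(get_obs()["eef_pos"].round(4))
to(.4203,-.0005,.17,-.0725);to(.4203,-.0005,.009,-.0725);save(p,"w8")
```

```text
cmd [ 0.3855 -0.0901  0.3293 -0.0725] meas [ 0.3853 -0.0896  0.3279] F [-0.9  0.5  0.1] grip 0.0857 t 24.75
top 10552 0.048 (array([ 4.199e+02, -2.000e-01]), array([176.4,  65. ]), np.float64(-0.0711))
bot 2752 0.043 (array([ 433.8, -176.4]), array([176.7,  63.9]), np.float64(-0.072))
bot rim 1726 0.0438 (array([ 434. , -176.5]), array([176.3,  63.8]), np.float64(-0.0726))
[ 0.3854 -0.0895  0.3281]
top 10535 0.048 (array([420.5,   0. ]), array([177.2,  65.3]), np.float64(-0.074))
bot 2763 0.043 (array([ 433.1, -176.4]), array([176.3,  64.1]), np.float64(-0.0739))
bot rim 1693 0.0438 (array([ 433.4, -176.4]), array([175.7,  63.9]), np.float64(-0.0718))
[ 0.3855 -0.0894  0.3283]
top 10483 0.048 (array([420.7,   0. ]), array([177.2,  65.3]), np.float64(-0.0733))
bot 2752 0.043 (array([ 433.4, -176.3]), array([176.5,  63.8]), np.float64(-0.0739))
bot rim 1770 0.0438 (array([ 433.6, -176.4]), array([176.1,  63.7]), np.float64(-0.0735))
[ 0.3855 -0.0894  0.3285]
slide [-2.82  9.18 15.93] spin -0.0
slide [-2.82  9.18 32.03] spin -0.0
```

View pics/w8.png

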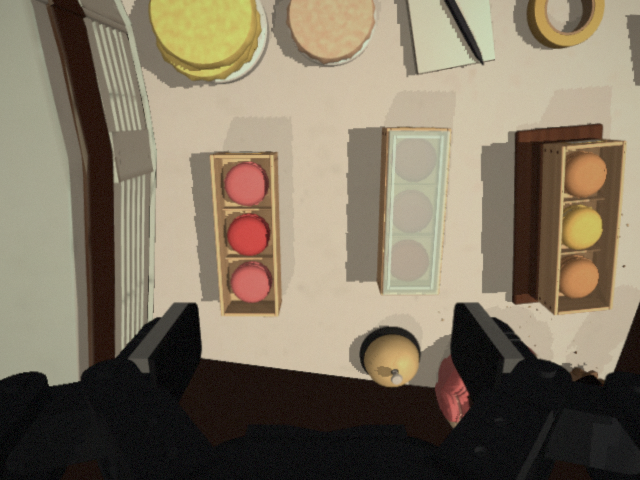

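View: bottom tray (248,235), covered top tray (415,212) intact, middle tray seated on riser (580,228), bell untouched. Now regrasp the top tray.

>>> {"fn": "arm_command", "kwargs": {
  "slide": [
    [-1,3,2],
    [-2,6,5],
    [-2.8,8.6,9],
    [-2.8,9.1,14],
    [-2.8,9.1,18.5]
  ],
  "spin": [0,0,0,0,0]
}}

```text
clock: 25.52
eef_pos: [0.4199, 0.0001, 0.1423]
tool_rot: [0.035, 0.999, 0.0, 0.0]
ft_force: [0.5, 1.2, 0.1]
grip_width: 0.0857
grasp_force: 0.0
```

>>> {"fn": "arm_command", "kwargs": {
  "slide": [
    [0,0,4],
    [0,0,8],
    [0,0,11.5],
    [0,0,13.3],
    [0,0,13.3]
  ],
  "spin": [0,0,0,0,0]
}}

```text
clock: 26.15
eef_pos: [0.4186, -0.0007, 0.0095]
tool_rot: [0.036, 0.999, -0.0, -0.002]
ft_force: [-0.8, -0.4, -0.3]
grip_width: 0.0853
grasp_force: 0.0
```

```bash
echo '[0.3855,-0.0895,0.3284,-0.0725]'>c.json; python3 -c "
from h import *
track((-2.8,9.1,18.5,0),(0,0,13.3,0))
for i in range(4):
    camera('top');print(get_obs()['eef_pos'].round(4))"
```

```text
cmd [ 0.42   -0.0008  0.0104 -0.0725] meas [ 0.4186 -0.0007  0.0095] F [-0.8 -0.4 -0.3] grip 0.0853 t 26.15
[ 0.4196 -0.0008  0.0105]
[ 0.4205 -0.0009  0.0112]
[ 0.4209 -0.001   0.0116]
[ 0.4211 -0.0011  0.0118]
```

>>> {"fn": "arm_command", "kwargs": {
  "slide": [
    [0,0.05,0.15],
    [0,0.05,0.15],
    [0,0.05,0.15],
    [0,0.05,0.15],
    [0,0.05,0.15]
  ],
  "spin": [0,0,0,0,0]
}}

```text
clock: 26.98
eef_pos: [0.42, -0.0009, 0.0093]
tool_rot: [0.036, 0.999, -0.0, -0.0]
ft_force: [-0.8, -0.1, -0.3]
grip_width: 0.0853
grasp_force: 0.0
```

>>> {"fn": "arm_command", "kwargs": {
  "slide": [
    [0,0,0],
    [0,0,0],
    [0,0,0],
    [0,0,0],
    [0,0,0]
  ],
  "spin": [0,0,0,0,0],
  "jaw": 5.5
}}

```text
clock: 27.6
eef_pos: [0.4202, -0.0007, 0.0095]
tool_rot: [0.036, 0.999, 0.0, 0.0]
ft_force: [-0.7, -0.1, 4.9]
grip_width: 0.0631
grasp_force: 66.7
```

>>> {"fn": "arm_command", "kwargs": {
  "slide": [
    [0,0,0],
    [0,0,-0.3],
    [0,0,-1],
    [0,0,-2.2],
    [0,0,-3.6]
  ],
  "spin": [0,0,0,0,0]
}}

```text
clock: 28.22
eef_pos: [0.4199, -0.0009, 0.0459]
tool_rot: [0.036, 0.999, -0.0, -0.0]
ft_force: [-0.1, 0.7, -4.0]
grip_width: 0.063
grasp_force: 66.3
```

>>> {"fn": "arm_command", "kwargs": {
  "slide": [
    [0,0,-1.6],
    [0,0,-3.4],
    [0,-0.4,-5.2],
    [0,-1.2,-6.6],
    [0,-2.6,-7.5]
  ],
  "spin": [0,0,0,0,0]
}}

```text
clock: 28.85
eef_pos: [0.4185, -0.0271, 0.1215]
tool_rot: [0.036, 0.999, -0.0, 0.001]
ft_force: [-0.1, -0.5, -2.9]
grip_width: 0.0634
grasp_force: 66.4
```

```bash
python3 -c "
from h import *
track((0,.05,.15,0),(0,0,-3.6,0),(0,-2.6,-7.5,0));to(.4331,-.1766,.12,-.0728)"
```

```text
cmd [ 0.4182 -0.0262  0.1199 -0.0725] meas [ 0.4185 -0.0271  0.1215] F [-0.1 -0.5 -2.9] grip 0.0634 t 28.85
slide [-2.580e+00 -1.489e+01 -1.000e-02] spin 0.02
```

>>> {"fn": "arm_command", "kwargs": {
  "slide": [
    [-0.3,-1.6,0],
    [-0.6,-3.6,0],
    [-1.1,-6,0],
    [-1.6,-8.6,0],
    [-2,-11,0]
  ],
  "spin": [0,0,0,0,0]
}}

```text
clock: 29.48
eef_pos: [0.4297, -0.1393, 0.1203]
tool_rot: [0.036, 0.999, -0.0, -0.0]
ft_force: [0.2, -0.4, -3.0]
grip_width: 0.0635
grasp_force: 66.4
```

>>> {"fn": "arm_command", "kwargs": {
  "slide": [
    [-0.3,-1.8,0],
    [-0.5,-3,0],
    [-0.6,-3.7,0],
    [-0.6,-3.9,0],
    [-0.6,-3.9,0]
  ],
  "spin": [0,0,0,0,0]
}}

```text
clock: 30.1
eef_pos: [0.4332, -0.1768, 0.1202]
tool_rot: [0.036, 0.999, 0.0, -0.0]
ft_force: [0.9, -0.5, -3.1]
grip_width: 0.0631
grasp_force: 66.4
```

Run:
```python
from h import *
track((-2,-11,0,0),(-.6,-3.9,0,0))
def mid(W,lo,hi):
    x,y,z=np.moveaxis(W,-1,0);r=[]
    k=(abs(x-.433)<.11)&(abs(y+.1766)<.05)&(z>lo)&(z<hi)
    for a,b in((.351,.39),(.478,.515)):
        B=k&(x>a)&(x<b)&(abs(y+.1766)<.042)
        if B.sum()<15: r.append(None);continue
        d=y[B]+.073*(x[B]-.4333); r.append((B.sum(),round(500*np.percentile(d,[2,98]).sum(),1),np.round(1000*np.percentile(d,[2,98]),1)))
    return r,"x",np.round(1000*np.nanpercentile(x[k],[.5,99.5]),1)if k.sum()>30 else None
T={}
es=[]
for i in range(2):
  for n in("wrist","top","scene"): W=world(camera(n));es.append(get_obs()["eef_pos"]);i and print("held",n,mid(W,.145,.17))
print("ini top",mid(np.load("top0.npy"),.12,.136));print("ini scene",mid(np.load("scene0.npy"),.12,.136))
print("w5 mid rim",mid(np.load("w5.npy"),.08,.09))
print(np.mean(es,0),np.std(es,0))
```

```text
cmd [ 0.4333 -0.1767  0.1199 -0.0725] meas [ 0.4332 -0.1768  0.1202] F [ 0.9 -0.5 -3.1] grip 0.0631 t 30.1
held wrist ([(np.int64(43378), np.float64(-176.5), array([-205.8, -147.1])), None], 'x', array([346.2, 451.4]))
held top ([(np.int64(814), np.float64(-175.0), array([-205.8, -144.2])), (np.int64(635), np.float64(-174.2), array([-204.8, -143.6]))], 'x', array([347.1, 522.3]))
held scene ([(np.int64(830), np.float64(-179.7), array([-209.9, -149.5])), (np.int64(432), np.float64(-186.9), array([-209.6, -164.2]))], 'x', array([345.4, 519.6]))
ini top ([(np.int64(795), np.float64(-175.6), array([-206.9, -144.4])), (np.int64(696), np.float64(-175.0), array([-206., -144.]))], 'x', array([347.9, 520.7]))
ini scene ([(np.int64(766), np.float64(-179.5), array([-209.6, -149.3])), (np.int64(602), np.float64(-179.7), array([-210. , -149.3]))], 'x', array([345.9, 519. ]))
w5 mid rim ([(np.int64(404), np.float64(-176.6), array([-208.5, -144.7])), (np.int64(306), np.float64(-176.6), array([-208.6, -144.7]))], 'x', array([344.9, 522.1]))
[ 0.43328647 -0.17678887  0.12026255] [4.38301309e-05 7.28928903e-05 3.00779729e-05]
```

Held tray matches the nesting position within about 0.6 mm. Lower.

>>> {"fn": "arm_command", "kwargs": {
  "slide": [
    [0,0,0.6],
    [0,0,1.8],
    [0,0,3.4],
    [0,0,5],
    [0,0,5.8]
  ],
  "spin": [0,0,0,0,0]
}}

```text
clock: 31.02
eef_pos: [0.4322, -0.1768, 0.0606]
tool_rot: [0.036, 0.999, 0.0, -0.001]
ft_force: [-0.1, -1.0, -2.9]
grip_width: 0.0633
grasp_force: 66.4
```

>>> {"fn": "arm_command", "kwargs": {
  "slide": [
    [0,0,0.2],
    [0,0,0.4],
    [0,0,0.6],
    [0,0,0.7],
    [0,0,0.8]
  ],
  "spin": [0,0,0,0,0]
}}

```text
clock: 31.65
eef_pos: [0.4335, -0.1773, 0.0544]
tool_rot: [0.036, 0.999, -0.0, 0.0]
ft_force: [-0.5, 0.2, -1.4]
grip_width: 0.0634
grasp_force: 66.4
```

>>> {"fn": "arm_command", "kwargs": {
  "slide": [
    [0,0,0.1],
    [0,0,0.2],
    [0,0,0.3],
    [0,0,0.35],
    [0,0,0.35]
  ],
  "spin": [0,0,0,0,0]
}}

```text
clock: 32.28
eef_pos: [0.4333, -0.1772, 0.0507]
tool_rot: [0.036, 0.999, 0.0, -0.0]
ft_force: [-0.2, 0.3, -3.3]
grip_width: 0.0631
grasp_force: 66.4
```

Already inside the mouth (no contact at rim height 0.055). Down to contact.

>>> {"fn": "arm_command", "kwargs": {
  "slide": [
    [0,0,0.05],
    [0,0,0.1],
    [0,0,0.15],
    [0,0,0.2],
    [0,0,0.2]
  ],
  "spin": [0,0,0,0,0]
}}

```text
clock: 32.9
eef_pos: [0.4334, -0.1772, 0.0495]
tool_rot: [0.036, 0.999, -0.0, 0.0]
ft_force: [-2.5, 0.3, 4.4]
grip_width: 0.0631
grasp_force: 67.5
```

>>> {"fn": "arm_command", "kwargs": {
  "slide": [
    [0,0,-0.05],
    [0,0,-0.05],
    [0,0,-0.05],
    [0,0,-0.05],
    [0,0,-0.05]
  ],
  "spin": [0,0,0,0,0]
}}

```text
clock: 33.52
eef_pos: [0.4333, -0.1772, 0.0495]
tool_rot: [0.036, 0.999, -0.0, 0.0]
ft_force: [-2.4, 0.8, 5.0]
grip_width: 0.0633
grasp_force: 67.0
```

>>> {"fn": "arm_command", "kwargs": {
  "slide": [
    [0,0,0],
    [0,0,0],
    [0,0,0],
    [0,0,0],
    [0,0,0]
  ],
  "spin": [0,0,0,0,0],
  "jaw": 8.54
}}

```text
clock: 34.15
eef_pos: [0.4333, -0.1773, 0.0492]
tool_rot: [0.036, 0.999, -0.0, -0.0]
ft_force: [0.0, 0.3, -0.6]
grip_width: 0.0854
grasp_force: 0.0
```

>>> {"fn": "arm_command", "kwargs": {
  "slide": [
    [0,0,-1],
    [0,0,-3.5],
    [0,0,-7.5],
    [0,0,-12],
    [0,0,-16]
  ],
  "spin": [0,0,0,0,0]
}}

```text
clock: 34.78
eef_pos: [0.4334, -0.1773, 0.2118]
tool_rot: [0.036, 0.999, -0.0, 0.001]
ft_force: [0.3, 0.3, -0.4]
grip_width: 0.0854
grasp_force: 0.0
```

>>> {"fn": "arm_command", "kwargs": {
  "slide": [
    [1,2,-2],
    [2,5,-4],
    [4,8,-6],
    [4.5,9,-6],
    [4.5,9,-6]
  ],
  "spin": [0,0,0,0,0]
}}

```text
clock: 35.4
eef_pos: [0.3949, -0.084, 0.2693]
tool_rot: [0.036, 0.999, -0.0, 0.0]
ft_force: [-0.9, -0.6, 0.8]
grip_width: 0.0856
grasp_force: 0.0
```

Run:
```python
from h import *
for n in("top","scene","wrist"):
    p=camera(n);W=world(p);x,y,z=np.moveaxis(W,-1,0)
    if n=="wrist": save(p,"w9")
    for s,cx,cy,lo,hi in(("mid",.444,.17,.06,.085),("cover",.433,-.1766,.078,.105)):
        B=(abs(x-cx)<.11)&(abs(y-cy)<.05)&(z>lo)&(z<hi)
        if B.sum()>50: print(n,s,B.sum(),np.median(z[B]).round(4),rect(W[B]),"near/far",[np.median(z[B&k]).round(4) for k in(x<cx-.04,x>cx+.04)])
print(get_obs()["eef_pos"],get_obs()["clock"])
```

```text
top mid 1586 0.0637 (array([445.4, 170.7]), array([175.8,  65.6]), np.float64(0.019)) near/far [np.float64(0.0634), np.float64(0.0639)]
scene mid 734 0.0637 (array([442.3, 169.3]), array([173.8,  68.5]), np.float64(0.0257)) near/far [np.float64(0.0643), np.float64(0.0625)]
scene cover 3004 0.0885 (array([ 434.3, -178.5]), array([176.7,  65.7]), np.float64(-0.0669)) near/far [np.float64(0.0882), np.float64(0.0886)]
wrist mid 3236 0.065 (array([444. , 166.8]), array([176.7,  60.1]), np.float64(0.0413)) near/far [np.float64(0.0655), np.float64(0.0655)]
wrist cover 15321 0.088 (array([ 433.8, -176.9]), array([176.3,  64.6]), np.float64(-0.0687)) near/far [np.float64(0.0879), np.float64(0.0879)]
[ 0.39496967 -0.08479097  0.26849533] 35.55
```

View pics/w9.png

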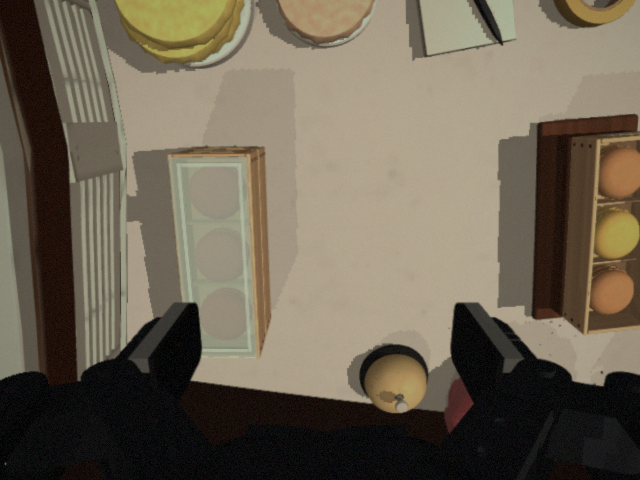

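The covered tray is nested and level: its cover reads 0.088 m against an expected 0.090, the usual 2 mm camera bias. The middle tray is seated on the riser and the arm is clear.

```bash
python3 -c "
from workcell import *
print(job_done())"
```

```text
the job is handed in; nothing more can be done
None
```

The job is handed in at about 36 s: the middle tray is seated on the riser and the covered top tray is nested level on the bottom tray, all macarons in place; I viewed 11 pictures, one over the limit of 10.

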